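# Load the welding positioner and start it with one careful key press

### The job

Free the steel pipe fitting that is jammed leaning in the corner of the scrap bin and stand it upright, foot down, inside the scribed circle on the positioner's round table, setting it down rather than dropping it, and let go. Only then press the round key on the sloping console just until it clicks (the resistance suddenly drops), no further, and let it come back up. Leave the bar-shaped key and everything else alone.

Things in the scene. Friction and masses are not known exactly. Their poses are not given: they have to be found in the camera images.
- fitting_mid (a point): loose steel pipe fitting, solid, 130 mm long, 0.3 to 0.6 kg: body 44 mm dia, foot flange 54 mm dia and 15 mm thick, last 10 mm of the upper end bevelled. Point on its axis half-way up, 65 mm from either end; z runs from foot to upper end. At the start it leans some 35 deg from vertical, upper end out over the bin's corner, resting on the two rims there, its upper 50 mm clear above them
- bin: open grey sheet-metal bin, 190 x 190 mm outside, walls 4 mm thick and 66 mm high, floor 4 mm thick, fixed to the table. Origin under its centre, x and y along its sides; the fitting is in its -x, +y corner, which points roughly at the robot
- table_mid (a point): centre of the top of the positioner's round aluminium table (156 mm diameter, top 70 mm above the work surface, on a green housing, fixed). A circle of 84 mm diameter is scribed around it. z up
- round_key_top (a point): centre of the top of the round key: black rubber, 56 mm dia (flat top 42 mm), 18 mm proud of the console's face. Its z axis points out of the face, 35 deg from vertical, roughly towards the robot; the key is pressed against z. The console is a fixed grey wedge box 160 mm deep, 200 mm wide, its face from 35 mm high at the front to 147 mm at the back
- round_key (a joint): how far the round key is pressed, m: 0 up, 0.010 at its stop. It resists with 4.5 N at once, 9.5 N when 2.2 mm down; then its dome gives way (the click) and the force falls, by 1 N at 3.2 mm and to 3.5 N at 5.8 mm; beyond, it rises again, to 8.5 N at 8 mm and 13 N at 10 mm. It springs back by itself. Clicked: over 3.2 mm; too far: over 8 mm
- bar_key_top (a point): centre of the top of the bar key, 68 x 36 mm black rubber, long side up the slope, its middle 96 mm to the right of the round key's (seen from the robot); not to be pressed
- bar_key (a joint): how far the bar key is pressed, in m (0 up, 0.010 at its stop)
- offcut: bystander: piece of dark angle iron 70 x 35 x 35 mm lying in the bin, loose. Origin at its underside
- spray_can: bystander: spray can 62 mm diameter, 185 mm high, standing at the near left, loose. Origin at its underside
- wire_brush: bystander: wire brush about 225 mm long, 38 mm high, wooden, lying across the table in front of the positioner, loose. Origin at its underside
- pliers: bystander: pliers about 180 mm long, 16 mm high, at the near right, loose. Origin at the pivot's underside
- hammer: bystander: hammer lying at the left, loose. Origin at its underside
- screwdriver: bystander: screwdriver lying at the right, loose. Origin at its underside
- plates: bystander: stack of two steel weld coupons 120 x 60 mm, 18 mm high, beyond the positioner, loose. Origin at its underside
Things that resemble listed ones, but are neither listed nor needed, are in the scene too. Leave any blue or turquoise look-alike of the part that bears fitting_mid alone.

How it is judged:
On the way, in this order (a step that is already met when the one before it is completed fails the run):
1. the fitting stands upright inside the scribed circle on the round table, let go (horizontal distance between fitting_mid and table_mid below 0.015 m and angle between fitting_mid's own z axis and vertical below 0.1 rad and z of fitting_mid in the frame of table_mid between 0.06 and 0.07 m and contact force between the fingers and fitting below 0.2 N and linear speed of fitting below 0.02 m/s), for 0.2 s.
2. the round key is pressed to its click, the fitting standing (horizontal distance between fitting_mid and table_mid below 0.015 m and angle between fitting_mid's own z axis and vertical below 0.1 rad and z of fitting_mid in the frame of table_mid between 0.06 and 0.07 m and value of joint round_key above 0.0032 m), for 0.1 s.
At the end, for the whole second after the job is handed in: The fitting stands at rest, foot down on the positioner's round table, within 0.1 rad of upright and its axis within 15 mm of the table's centre (foot inside the scribed circle), let go; both keys are up again (less than 1 mm down) (all of step 1 and value of joint each of round_key, bar_key below 0.001 m); the robot touches nothing.
It fails at once if the round key is pressed more than 8 mm, well past its click (value of joint round_key above 0.008 m).
It fails at once if the bar key is pressed (more than 2 mm) (value of joint bar_key above 0.002 m).
It fails at once if the round key is clicked while the fitting does not stand in the scribed circle, or while it is still held (value of joint round_key above 0.0032 m and (not (horizontal distance between fitting_mid and table_mid below 0.015 m and angle between fitting_mid's own z axis and vertical below 0.1 rad and z of fitting_mid in the frame of table_mid between 0.06 and 0.07 m) or not (contact force between the fingers and fitting below 0.2 N))).
It fails at once if the fitting is dropped onto the round table from more than 15 mm (horizontal distance between fitting_mid and table_mid below 0.06 m and z of fitting_mid in the frame of table_mid above 0.08 m and contact force between the fingers and fitting below 0.1 N).
It fails at once if a bystander is moved more than 30 mm (distance of any of offcut, spray_can, wire_brush, pliers, hammer, screwdriver, plates from where it was at the start of the episode above 0.03 m).
It also fails if it takes over 64 s, if anything falls off the work surface, if the arm or the gripper's body presses on something with over 40 N, if the wrist force passes 120 N, or if a joint passes its speed limit or range.

### The arm

A 6-joint arm with a two-finger parallel gripper is mounted at the origin on the work surface. World frame = base frame: x ahead of the robot, y to its left, z up, the work surface at z = 0. Lengths are in m, angles in rad, forces in N, time in s.
With the tool pointing down it reaches from about 0.375 to 0.925 m from the base axis. Payload 5.7 kg.
Tool frame: the origin (TCP) lies midway between the tips of the shut fingers; the grasp point (between the pads) lies 19 mm behind it; y points along the fingers, x is the direction in which the jaws open and shut, and the axes are right-handed (so a half turn about y gives the same grasp; the last joint's range is limited). The gripper opens to 85 mm and grips with 20 to 120 N. Pads are 22 mm wide; open, the fingers measure 114 mm over their backs; the gripper's body (76 mm by 85 mm) begins 54 mm behind the grasp point. The pads swing forward as they close: fully open they stand 13 mm farther back than shut.
Start: joints at [1.124, 0.359, 1.51, -0, 1.272, -0.115], TCP at [0.195, 0.567, 0.231] pointing down, gripper open.
Joint ranges: [-2.97, 2.97], [-1.01, 2.36], [0.21, 2.38], [-0.96, 4.11], [0.2, 2.71], [-2.98, 2.98]. Speed limits (rad/s): [2.39, 2.39, 3.14, 3.14, 3.14, 3.14].

### API

Orientations are given as a rotation vector (axis times angle).
In Python, from bench import manip gives the robot as it stands. The module is installed in compiled form; this text tells all that it offers.
- The arm moves only by the tool carry_out, never from a script. Its argument "rows" is a list of rows, each a list of 5 numbers: the opening, from 0 (shut) to 1 (fully open), then the shift along the world's x, y, z in cm, then the turn about the world's z in rad. A call has 1 to 20 rows; each row is the pose to reach, as a shift and turn from the pose measured when the call began; what a row does not reach only later rows make up. A row lasts 1/12 s, in which the tool goes at most 41.7 mm and 7.16 degrees, less where a joint would pass 70% of its speed; a pose out of reach is approached as far as the arm can. A call with a gripper value outside its range is refused whole. The fingers move at their own pace and stop on an object; "squeeze" is the grip in N (left out, the last holds). Time passes only in rows, so rows that repeat a pose let the fingers close. It gives the time, the measured TCP pose, the force and the opening at its end, in the units of the state.
- manip.state(): the state, without advancing time (a new reading comes with each control period).
- manip.capture(name): name is "scene" or "top" or "wrist"; returns a dict with "frame" (400x640x3 uint8, red, green, blue), "mtx" (3x3 intrinsics, pixels), "D" ([k1, k2, p1, p2, k3] as OpenCV has them; the pictures are not rectified), "R" (3x3) and "t" (3): a world point X has camera coordinates R X + t; the wrist camera has in their place "mount" (4x4, takes a point from camera to tool coordinates, whose origin is the TCP and whose axes are the tool frame's). Camera axes: x right, y down, z forward; pixel columns grow to the right and rows downward; lengths in m; the calibration is good to about 2 mm. A picture is of the moment at which its call begins: read the wrist's pose just before it. There is no depth.
- manip.finish_job(): hands the job in, once; it reports no verdict.
The state is a dict: "time_s": time; "q": joint angles; "qvel": joint speeds; "joint_torque": joint torques, N m; "ee_pos": TCP position; "tcp_rot": TCP orientation; "ft_force": force on the tool from outside, world axes, zero at the start; "wrist_torque": the same for the moment, N m; "width": finger opening in m.
Only numpy, scipy, OpenCV 4.12 (cv2) and the standard library are available. Lean on these libraries where they do the work, as an engineer would, in place of code of your own. Each camera call takes 0.05 s, during which the arm holds its last target.

## Working session

There is one attempt and no reset: what is moved stays moved. The work goes in short steps, Python scripts to look and compute and a tool call to move; the robot and the scene stay as the last step left them, time stands still between calls to the robot, and variables do not carry over. Pictures are saved under pics/ and viewed, and the job is handed in when it is done.

Besides the shell and the picture viewer there is one more tool, called after "Request:" by a JSON object that holds its "method" and its "body". carry_out: Moves the arm, as the interface text tells. Its arguments: {"type":"object","properties":{"rows":{"type":"array"},"squeeze":{"type":"number"}},"required":["rows"]}

```bash
mkdir -p pics; ls; cat > h.py <<'E'
import numpy as np, cv2
from bench import manip
def snap(name,fn):
    s=manip.state(); c=manip.capture(name); cv2.imwrite('pics/'+fn,c['frame'][:,:,::-1]); 
    np.savez('pics/'+fn+'.npz',**{k:v for k,v in c.items()},ee=s['ee_pos'],rot=s['tcp_rot']); return s,c
E
python3 - <<'E'
from h import *
s=manip.state(); print(s)
for n in ['scene','top','wrist']:
    s,c=snap(n,n+'0.png'); print(n,{k:np.round(v,4).tolist() for k,v in c.items() if k!='frame'})
E
```

```text
pics
{'time_s': 0.0, 'q': array([ 1.12393128e+00,  3.59518150e-01,  1.51144153e+00, -4.72591677e-06,
        1.27248184e+00, -1.15130835e-01]), 'qvel': array([ 3.19727318e-04, -5.35102526e-05,  1.04018172e-03,  2.82434540e-03,
       -6.15730596e-05,  3.97873027e-04]), 'joint_torque': array([-2.45931238e-03, -5.27598846e+01, -2.78632253e+01, -6.97594915e-04,
        1.34466760e-02,  2.92847474e-06]), 'ee_pos': array([0.19514115, 0.56666249, 0.23044229]), 'tcp_rot': array([-1.34899098, -0.96023512,  0.96291197]), 'ft_force': array([-1.02741327, -0.03131251,  0.62318031]), 'wrist_torque': array([ 0.02088088,  0.02500517, -0.02565142]), 'width': 0.08545503073448156}
scene {'mtx': [[495.4588, 0.0, 319.7331], [0.0, 495.4588, 196.5469], [0.0, 0.0, 1.0]], 'D': [-0.1145, 0.0, 0.0, 0.0, 0.0], 'R': [[-0.3771, 0.9261, -0.0143], [0.6568, 0.2565, -0.7091], [-0.653, -0.2768, -0.705]], 't': [0.2461, -0.2335, 2.3573]}
top {'mtx': [[412.9706, 0.0, 316.1072], [0.0, 412.9706, 197.5687], [0.0, 0.0, 1.0]], 'D': [-0.0475, 0.0, 0.0, 0.0, 0.0], 'R': [[-0.0031, -1.0, 0.0035], [-0.9835, 0.0024, -0.1808], [0.1807, -0.004, -0.9835]], 't': [-0.1057, 0.4554, 1.3376]}
wrist {'mtx': [[326.7907, 0.0, 322.4184], [0.0, 326.7907, 200.9964], [0.0, 0.0, 1.0]], 'D': [-0.0262, 0.0, 0.0, 0.0, 0.0], 'mount': [[1.0, 0.0006, 0.0007, -0.0003], [-0.0005, -0.2596, 0.9657, -0.1423], [0.0008, -0.9657, -0.2596, 0.0646], [0.0, 0.0, 0.0, 1.0]]}
```

View pics/scene0.png

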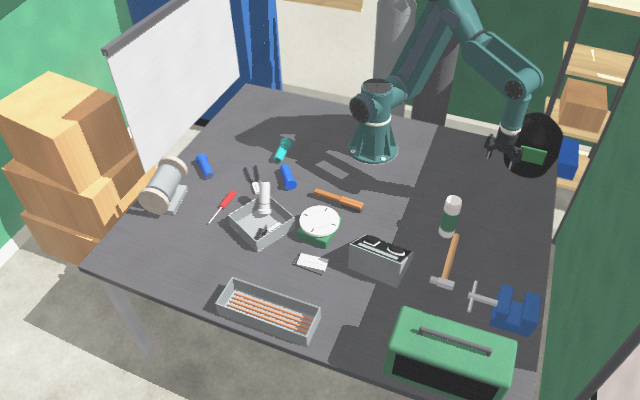

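View pics/top0.png

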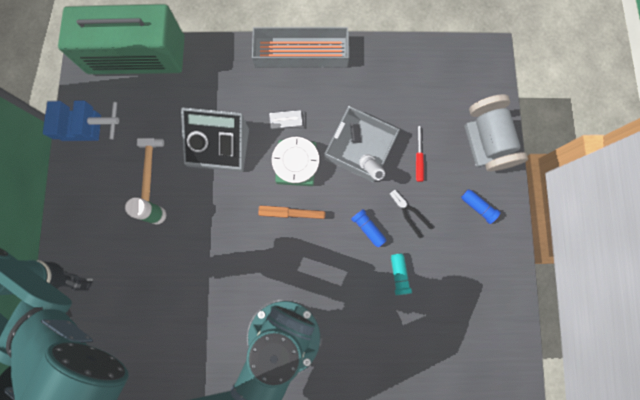

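View pics/wrist0.png

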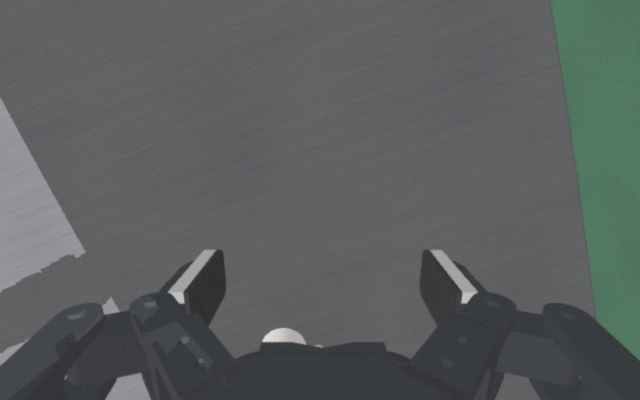

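```bash
python3 -c "
from scipy.spatial.transform import Rotation as R
print(R.from_rotvec([-1.34899098, -0.96023512,  0.96291197]).as_matrix().round(3))"
```

```text
[[ 0.326 -0.001 -0.945]
 [ 0.945 -0.002  0.326]
 [-0.002 -1.     0.   ]]
```

```bash
python3 - <<'E'
import cv2,numpy as np
t=cv2.imread('pics/top0.png'); s=cv2.imread('pics/scene0.png')
def crop(im,x0,y0,x1,y1,k,fn):
    c=cv2.resize(im[y0:y1,x0:x1],None,fx=k,fy=k,interpolation=cv2.INTER_CUBIC)
    for x in range((x0+9)//10*10,x1,10):
        cv2.line(c,((x-x0)*k,0),((x-x0)*k,6 if x%50 else 14),(0,255,255),1)
        if x%20==0: cv2.putText(c,str(x),((x-x0)*k,24),0,.4,(0,255,255),1)
    for y in range((y0+9)//10*10,y1,10):
        cv2.line(c,(0,(y-y0)*k),(6,(y-y0)*k),(0,255,255),1)
        if y%20==0: cv2.putText(c,str(y),(8,(y-y0)*k+4),0,.4,(0,255,255),1)
    cv2.imwrite('pics/'+fn,c)
crop(t,310,90,410,200,5,'c1.png'); crop(t,170,90,330,200,5,'c2.png')
crop(s,220,160,350,260,6,'c3.png'); crop(s,290,200,430,290,5,'c4.png')
E
```

```text
(no output)
```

View pics/c1.png

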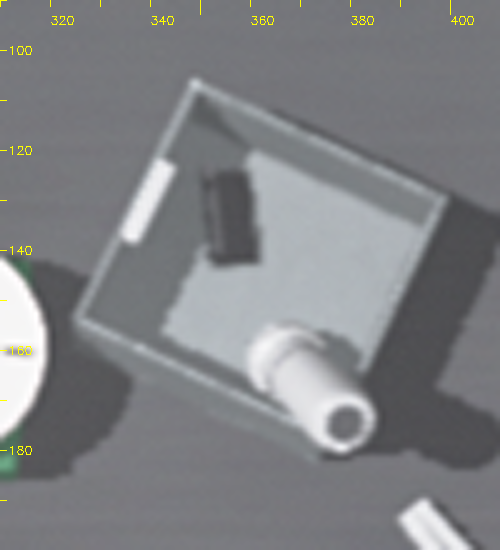

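View pics/c2.png

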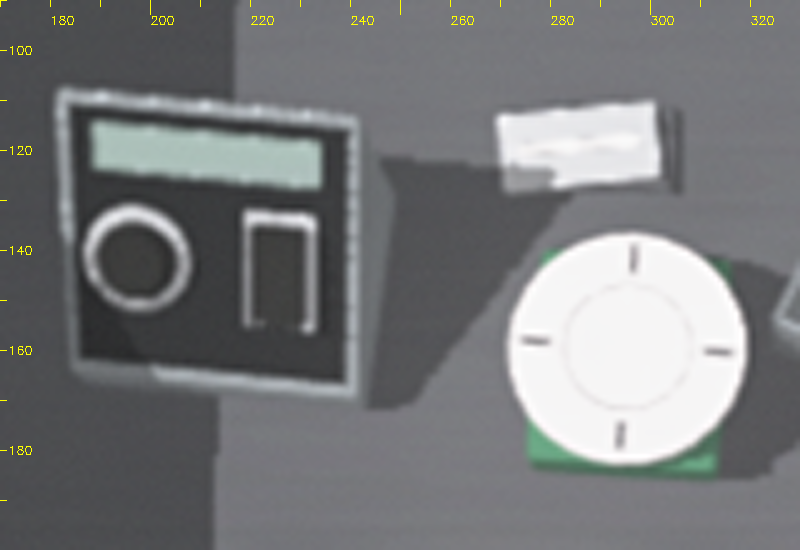

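View pics/c3.png

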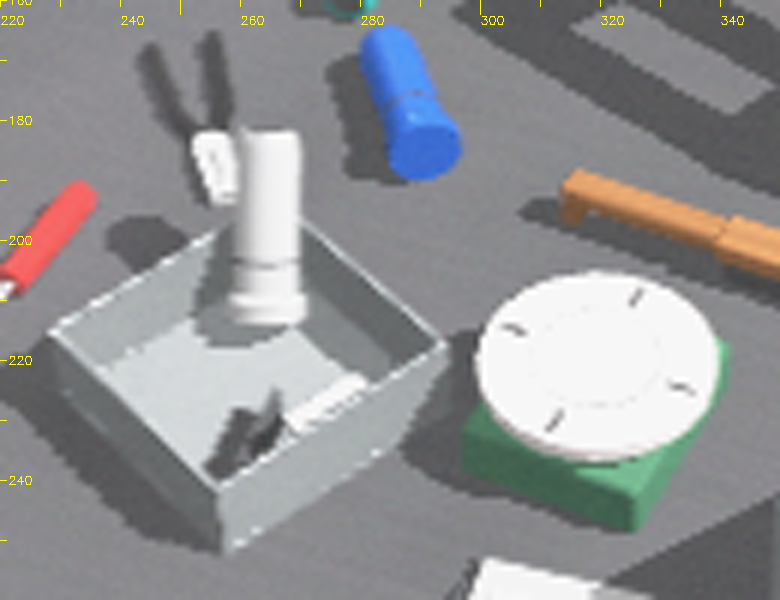

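View pics/c4.png

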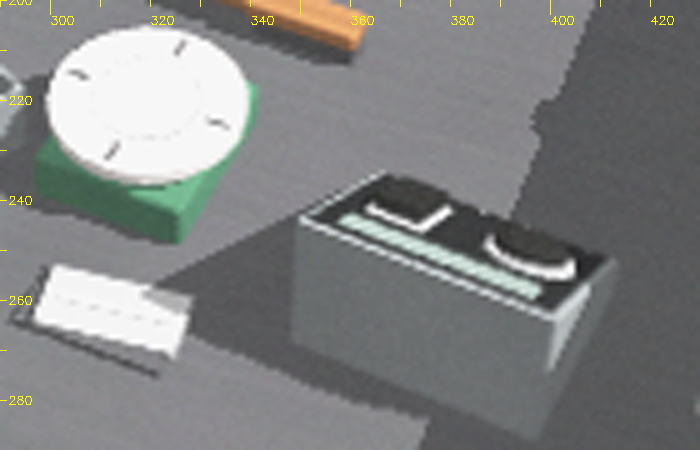

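```bash
cat >> h.py <<'E'
from scipy.spatial.transform import Rotation
def load(fn):
    d=np.load('pics/'+fn+'.npz'); d=dict(d)
    if 'mount' in d:
        T=np.eye(4);T[:3,:3]=Rotation.from_rotvec(d['rot']).as_matrix();T[:3,3]=d['ee']
        W=np.linalg.inv(T@d['mount']); d['R']=W[:3,:3]; d['t']=W[:3,3]
    return d
def ray(d,p):
    u=cv2.undistortPoints(np.array([[p]],float),d['mtx'],d['D'])[0,0]
    C=-d['R'].T@d['t']; v=d['R'].T@np.array([u[0],u[1],1]); return C,v/np.linalg.norm(v)
def atz(d,p,z):
    C,v=ray(d,p); return C+v*(z-C[2])/v[2]
def tri(obs):
    A=np.zeros((3,3));b=np.zeros(3)
    for d,p in obs:
        C,v=ray(d,p);P=np.eye(3)-np.outer(v,v);A+=P;b+=P@C
    X=np.linalg.solve(A,b); return X,[np.linalg.norm((np.eye(3)-np.outer(ray(d,p)[1],ray(d,p)[1]))@(X-ray(d,p)[0])) for d,p in obs]
def proj(d,X):
    X=np.atleast_2d(X).astype(float); return cv2.projectPoints(X,cv2.Rodrigues(d['R'])[0],d['t'],d['mtx'],d['D'])[0][:,0]
E
python3 - <<'E'
from h import *
T=load('top0.png');S=load('scene0.png')
np.set_printoptions(precision=4,suppress=True)
for n,p in dict(fl=(348.7,105.8),nl=(325.3,153.7),r=(398.8,129.3)).items(): print('bin',n,atz(T,p,.066))
for n,p in dict(l=(256.5,242),b=(293.5,217.5),f=(228.5,215.5)).items(): print('binS',n,atz(S,p,.066))
print('table',atz(T,(295.5,159.8),.07),atz(S,(319.8,221),.07),tri([(T,(295.5,159.8)),(S,(319.8,221))]))
print('key',tri([(T,(196.8,142.4)),(S,(396.5,249))]))
print('bar',tri([(T,(226,144.5)),(S,(372.5,238))]))
print('fit top',tri([(T,(378.8,174.3)),(S,(265.2,183))]))
E
```

```text
bin fl [ 0.7704 -0.2196  0.066 ]
bin nl [ 0.5999 -0.138   0.066 ]
bin r [ 0.6857 -0.3884  0.066 ]
binS l [ 0.7698 -0.2092  0.066 ]
binS b [ 0.6036 -0.1307  0.066 ]
binS f [ 0.6888 -0.3766  0.066 ]
table [ 0.5779 -0.0386  0.07  ] [ 0.5864 -0.0256  0.07  ] (array([ 0.5791, -0.0338,  0.0597]), [np.float64(0.004647059488667131), np.float64(0.004647059488667088)])
key (array([0.6318, 0.2914, 0.091 ]), [np.float64(0.0035607821065907277), np.float64(0.0035607821065908986)])
bar (array([0.6208, 0.1936, 0.0992]), [np.float64(0.005204693006279958), np.float64(0.00520469300628001)])
fit top (array([ 0.5141, -0.3015,  0.1174]), [np.float64(0.00574168286880383), np.float64(0.005741682868803921)])
```

Request:
{"method": "carry_out", "body": {"rows": [[1, 10, -5, 6, -0.2], [1, 30, -36, 9, -1.2], [1, 30, -36, 9, -1.2], [1, 30, -36, 9, -1.2], [1, 30, -36, 9, -1.2], [1, 30, -36, 9, -1.2], [1, 30, -36, 9, -1.2], [1, 30, -36, 9, -1.2], [1, 30, -36, 9, -1.2], [1, 30, -36, 9, -1.2], [1, 30, -36, 9, -1.2], [1, 30, -36, 9, -1.2], [1, 28.5, -76.7, 9, -2.478], [1, 28.5, -76.7, 9, -2.478], [1, 28.5, -76.7, 9, -2.478], [1, 28.5, -76.7, 9, -2.478], [1, 28.5, -76.7, 9, -2.478], [1, 28.5, -76.7, 9, -2.478], [1, 28.5, -76.7, 9, -2.478], [1, 28.5, -76.7, 9, -2.478]]}}

```text
time_s: 1.82
ee_pos: [0.4822, -0.1282, 0.3205]
tcp_rot: [-1.435, 0.755, -0.753]
ft_force: [0.8, -0.1, -0.3]
width: 0.0853
```

Request:
{"method": "carry_out", "body": {"rows": [[1, 0, -7, 0, -0.2], [1, 0, -7, 0, -0.35], [1, 0, -7, 0, -0.35], [1, 0, -7, 0, -0.35]]}}

```text
time_s: 2.15
ee_pos: [0.4818, -0.2, 0.3201]
tcp_rot: [-1.315, 1.027, -1.024]
ft_force: [0.4, 0.7, 0.4]
width: 0.0855
```

```bash
python3 - <<'E'
from h import *
s,c=snap('wrist','w1.png');print(s['ee_pos'],s['q'],Rotation.from_rotvec(s['tcp_rot']).as_matrix().round(3),np.abs(s['qvel']).max())
E
```

```text
[ 0.48179023 -0.20000902  0.32008691] [-5.26852092e-01  1.73819967e-01  1.54665848e+00  1.26039876e-03
  1.42294736e+00  7.97289321e-01] [[ 0.244 -0.001  0.97 ]
 [-0.97   0.002  0.244]
 [-0.002 -1.    -0.   ]] 0.17586485246282632
```

View pics/w1.png

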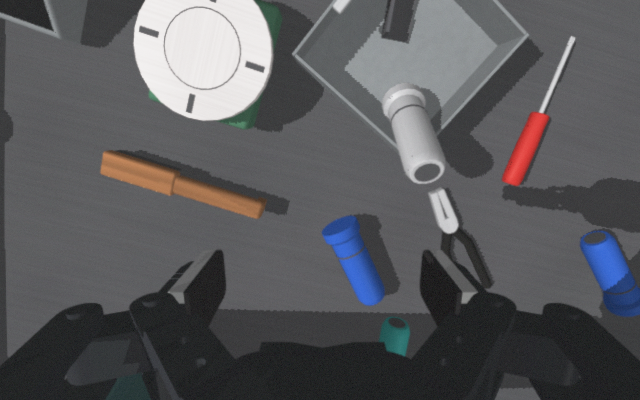

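```bash
cat >> h.py <<'E'
def crop(fn,x0,y0,x1,y1,k,out):
    im=cv2.imread('pics/'+fn); c=cv2.resize(im[y0:y1,x0:x1],None,fx=k,fy=k,interpolation=cv2.INTER_CUBIC)
    for x in range((x0+9)//10*10,x1,10):
        X=int((x-x0+.5)*k); cv2.line(c,(X,0),(X,6),(0,255,255),1); cv2.putText(c,str(x),(X,20),0,.4,(0,255,255),1)
    for y in range((y0+9)//10*10,y1,10):
        Y=int((y-y0+.5)*k); cv2.line(c,(0,Y),(6,Y),(0,255,255),1); cv2.putText(c,str(y),(8,Y+4),0,.4,(0,255,255),1)
    cv2.imwrite('pics/'+out,c)
E
python3 - <<'E'
from h import *
s,c=snap('wrist','w2.png');print(s['ee_pos'],np.abs(s['qvel']).max())
crop('w2.png',280,0,540,200,3,'w2a.png')
crop('w2.png',120,0,290,140,4,'w2b.png')
E
```

```text
[ 0.48178131 -0.1986692   0.32008895] 0.05697329305906005
```

View pics/w2a.png

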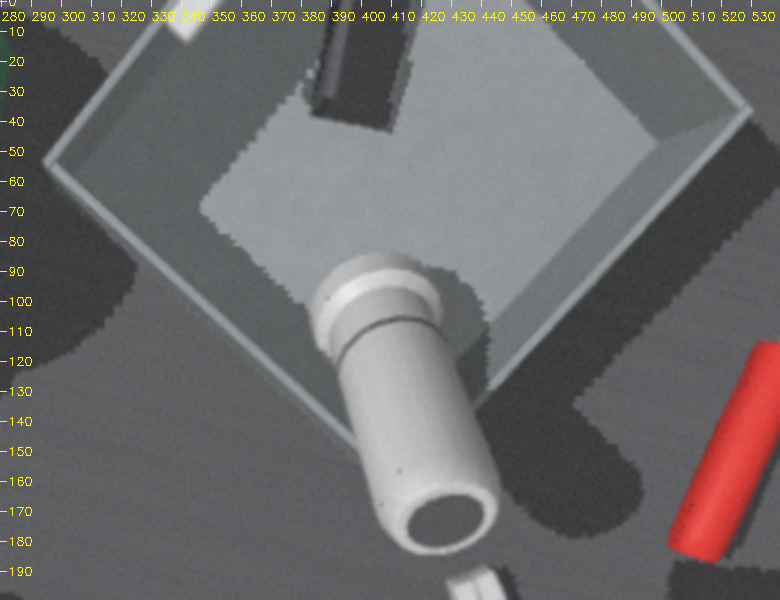

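View pics/w2b.png

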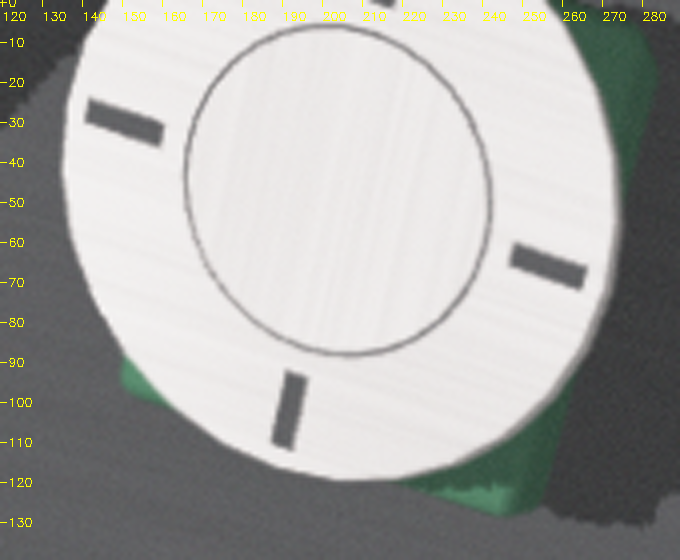

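```bash
python3 - <<'E'
from h import *
from scipy.optimize import least_squares
np.set_printoptions(precision=4,suppress=True)
W=load('w2.png');T=load('top0.png')
P=[atz(W,p,.07)[:2] for p in [(165.75,43.25),(242.25,50.75),(200.75,5.75),(207,88)]]
r=least_squares(lambda v:[np.hypot(*(p-v[:2]))-v[2] for p in P],[.58,-.03,.042]);print('table',r.x,r.fun)
nl=atz(W,(296.2,53.5),.066);rr=atz(W,(528.8,36.2),.066);a=atz(W,(398.5,148.8),.066);b=atz(W,(438.8,135.5),.066)
print('nl',nl,'r',rr,np.linalg.norm(nl-rr))
M=np.array([(a-nl)[:2],-(b-rr)[:2]]).T; k=np.linalg.solve(M,(rr-nl)[:2]); cor=nl+k[0]*(a-nl); print('corner',cor,np.linalg.norm(cor-nl),np.linalg.norm(cor-rr),'center',(nl+rr)/2)
d=cor-(nl+rr)/2; print('dir',d[:2]/np.linalg.norm(d[:2]),np.degrees(np.arctan2(d[1],d[0])))
def axis(v):
    th,ph=v[3],v[4]; return np.array(v[:3]),np.array([np.sin(th)*np.cos(ph),np.sin(th)*np.sin(ph),np.cos(th)])
def circ(v,s,rad):
    f,u=axis(v); e=np.cross(u,[0,0,1.]);e/=np.linalg.norm(e);g=np.cross(u,e);t=np.linspace(0,2*np.pi,72)
    return f+s*u+rad*(np.cos(t)[:,None]*e+np.sin(t)[:,None]*g)
def ld(C,v,f,u):
    n=np.cross(v,u);n/=np.linalg.norm(n);return (f-C)@n
def res(v):
    f,u=axis(v);o=[]
    o+=list((proj(W,f+.13*u)[0]-(428.2,173.5))*1.)
    for p,R in [((397.8,139.5),.022),((436.2,126.2),.022),((383.5,101.2),.027),((426.2,102.8),.027)]:
        o.append((abs(ld(*ray(W,p),f,u))-R)*1000)
    o.append(min(proj(W,circ(v,0,.027))[:,1].min(),proj(W,circ(v,.015,.027))[:,1].min())-83.5)
    o.append((circ(v,0,.027)[:,2].min()-.004)*1000)
    o.append((np.degrees(v[3])-35)/3)
    return o
r=least_squares(res,[.59,-.28,.02,.6,-2.8]);v=r.x;print(v,np.degrees(v[3:]),np.round(r.fun,2))
f,u=axis(v);print('top',f+.13*u,'mid',f+.065*u,'g100',f+.1*u,'g105',f+.105*u)
print('top cam chk',proj(T,np.array([f+.13*u,f])),'table in top',)
print('rimplane s',(.066-f[2])/u[2])
E
```

```text
table [ 0.5815 -0.0362  0.0428] [ 0.0001  0.0001 -0.0001 -0.0001]
nl [ 0.6018 -0.1369  0.066 ] r [ 0.6866 -0.3846  0.066 ] 0.2618044781106588
corner [ 0.5173 -0.3045  0.066 ] 0.18766467847521753 0.1872665365742631 center [ 0.6442 -0.2607  0.066 ]
dir [-0.9454 -0.3259] -160.98251365597204
[ 0.586  -0.2827  0.0192  0.6026 -2.8378] [  34.5256 -162.5922] [ 0.7  -0.35 -0.75  2.02 -1.11 -3.26  0.43 -0.12 -0.16]
top [ 0.5157 -0.3048  0.1263] mid [ 0.5509 -0.2938  0.0727] g100 [ 0.5319 -0.2997  0.1016] g105 [ 0.5292 -0.3005  0.1057]
top cam chk [[378.5494 173.805 ]
 [366.8431 161.3773]] table in top
rimplane s 0.0568354267581702
```

Request:
{"method": "carry_out", "body": {"rows": [[1, 2, -5, -3, 0.04], [1, 4.8, -10.1, -6, 0.077], [1, 4.8, -10.1, -10, 0.077], [1, 4.8, -10.1, -13, 0.077], [1, 4.8, -10.1, -13, 0.077], [1, 4.8, -10.1, -13, 0.077], [1, 4.8, -10.1, -13, 0.077]]}}

```text
time_s: 2.83
ee_pos: [0.5296, -0.2973, 0.1895]
tcp_rot: [-1.348, 0.962, -0.953]
ft_force: [0.4, -0.2, -0.3]
width: 0.0854
```

```bash
python3 - <<'E'
from h import *
s,c=snap('wrist','w3.png');print(s['ee_pos'],s['q'],Rotation.from_rotvec(s['tcp_rot']).as_matrix()[:,0].round(3),np.abs(s['qvel']).max())
E
```

```text
[ 0.52955854 -0.29727307  0.18950234] [-0.62620188  0.41051602  1.53917992  0.00170305  1.19704729  0.607157  ] [ 0.33  -0.944 -0.005] 0.04159691822897175
```

View pics/w3.png

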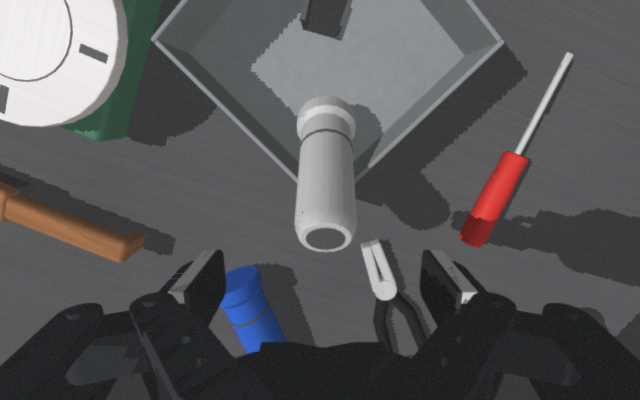

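Request:
{"method": "carry_out", "body": {"rows": [[1, 0.05, -0.3, -3, 0], [1, 0.05, -0.3, -6, 0], [1, 0.05, -0.3, -9, 0], [1, 0.05, -0.3, -10.7, 0], [1, 0.05, -0.3, -10.7, 0], [1, 0.05, -0.3, -10.7, 0], [1, 0.05, -0.3, -10.7, 0]], "squeeze": 25}}

```text
time_s: 3.47
ee_pos: [0.5327, -0.3015, 0.0868]
tcp_rot: [-1.349, 0.955, -0.959]
ft_force: [0.0, -0.5, 0.0]
width: 0.0854
```

```bash
python3 - <<'E'
from h import *
s,c=snap('wrist','w4.png');print(s['ee_pos'],s['ft_force'],s['width'])
E
```

```text
[ 0.53267961 -0.30148266  0.08680235] [ 0.02676204 -0.45092193  0.03455632] 0.08537831960968166
```

View pics/w4.png

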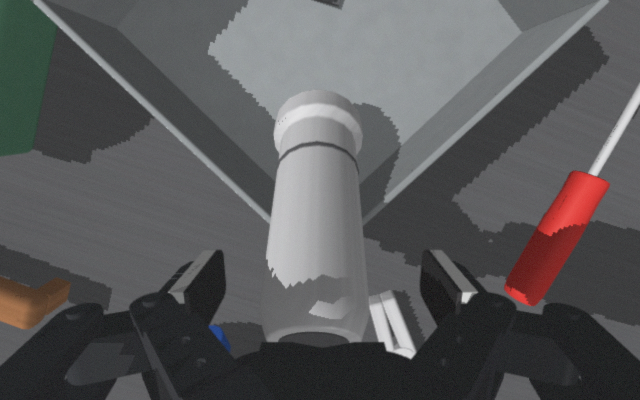

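Request:
{"method": "carry_out", "body": {"rows": [[1, -0.3, 0.1, -0.6, 0], [1, -0.3, 0.1, -0.6, 0], [1, -0.3, 0.1, -0.6, 0], [0.5, -0.3, 0.1, -0.6, 0], [0.3, -0.3, 0.1, -0.6, 0], [0.3, -0.3, 0.1, -0.6, 0], [0.3, -0.3, 0.1, -0.6, 0], [0.3, -0.3, 0.1, -0.6, 0], [0.3, -0.3, 0.1, -0.6, 0], [0.3, -0.3, 0.1, -0.6, 0]], "squeeze": 25}}

```text
time_s: 4.35
ee_pos: [0.5294, -0.3, 0.0809]
tcp_rot: [-1.348, 0.956, -0.958]
ft_force: [-2.2, 4.1, 4.5]
width: 0.0438
```

```bash
python3 - <<'E'
from h import *
s,c=snap('wrist','w5.png');print(s['ee_pos'],s['ft_force'],s['wrist_torque'],s['width'])
E
```

```text
[ 0.52935934 -0.29999869  0.08086198] [-2.20887313  4.14281869  4.50332188] [ 0.64172819  0.2063953  -0.06471123] 0.043824628054783016
```

View pics/w5.png

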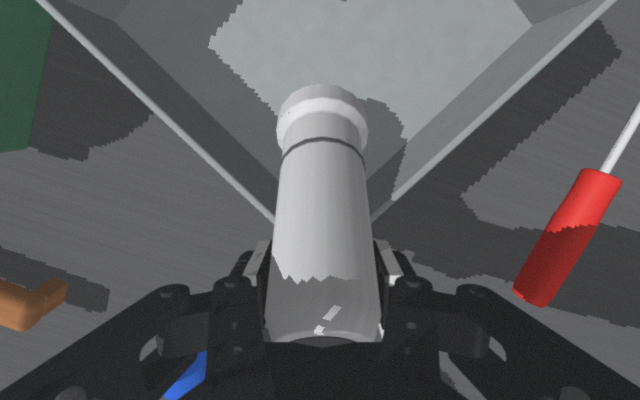

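Request:
{"method": "carry_out", "body": {"rows": [[0.3, 0, 0, 0.5, 0], [0.3, 0, 0, 1.5, 0], [0.3, 0, 0, 3, 0], [0.3, 0, 0, 4.5, 0], [0.3, 0, 0, 6, 0], [0.3, 0, 0, 7.5, 0], [0.3, 0, 0, 9, 0], [0.3, 0, 0, 10.5, 0], [0.3, 0, 0, 12, 0], [0.3, 0, 0, 12, 0], [0.3, 0, 0, 12, 0]]}}

```text
time_s: 5.32
ee_pos: [0.5298, -0.3007, 0.2016]
tcp_rot: [-1.349, 0.954, -0.96]
ft_force: [0.2, -0.4, -6.7]
width: 0.0433
```

```bash
python3 - <<'E'
from h import *
s,c=snap('wrist','w6.png');print(s['ee_pos'],s['ft_force'],s['wrist_torque'],s['width'])
s,c=snap('scene','s6.png'); crop('s6.png',200,60,350,210,4,'s6a.png')
E
```

```text
[ 0.52981181 -0.3007138   0.2016155 ] [ 0.18749297 -0.44168774 -6.67103976] [-0.06601814  0.13959282  0.00025422] 0.043263945271190235
```

View pics/w6.png

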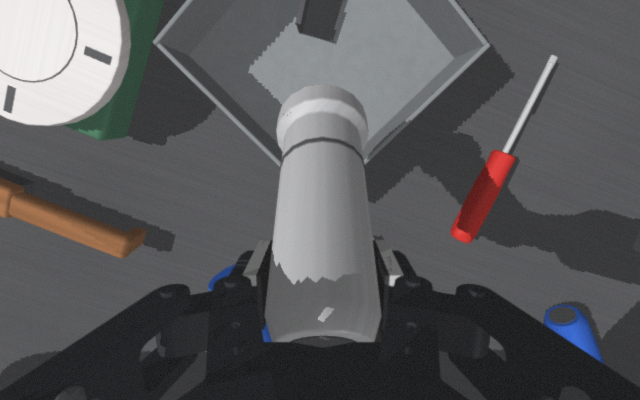

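View pics/s6a.png

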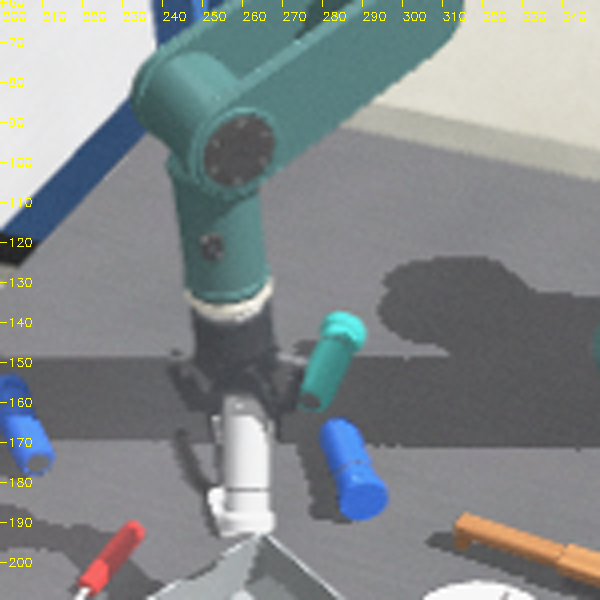

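Request:
{"method": "carry_out", "body": {"rows": [[0.3, 0, 0, 0, 0], [0.3, 2, 0.7, 0, 0], [0.3, 0, 0, 0, 0], [0.3, 0, 0, 0, 0]], "squeeze": 20}}

```text
time_s: 5.75
ee_pos: [0.5261, -0.2996, 0.1982]
tcp_rot: [-1.351, 0.96, -0.953]
ft_force: [-2.6, 0.5, -6.6]
width: 0.0437
```

```bash
python3 - <<'E'
from h import *
s,c=snap('wrist','w7.png');print(s['ee_pos'],s['ft_force'],s['wrist_torque'],s['width'])
E
```

```text
[ 0.52606277 -0.29957396  0.19817983] [-2.55087592  0.4606214  -6.61670787] [ 0.01817402  0.26614767 -0.01678261] 0.043650582364081335
```

View pics/w7.png

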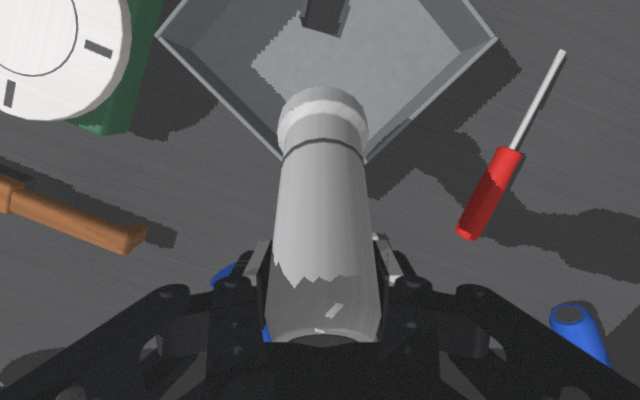

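```bash
python3 - <<'E'
from h import *
np.set_printoptions(precision=3,suppress=True)
W=load('w2.png')
for n,p,z in [('tube1',(341,222),.05),('tube2',(372,303),.03),('tubeL',(325,232),.03),('tubeR',(360,230),.03),('brush',(262,210),.038),('brush end R',(263,218),.0),('tealtop',(396,320),.03),('pliers',(440,195),.01)]: print(n,atz(W,p,z))
P=np.array([.5596,-.2207]);n=np.array([-.891,.452])
for d in (.097,.027): print(P+n*d)
E
```

```text
tube1 [ 0.417 -0.241  0.05 ]
tube2 [ 0.299 -0.323  0.03 ]
tubeL [ 0.391 -0.226  0.03 ]
tubeR [ 0.406 -0.273  0.03 ]
brush [ 0.403 -0.134  0.038]
brush end R [ 0.378 -0.134  0.   ]
tealtop [ 0.28  -0.367  0.03 ]
pliers [ 0.479 -0.373  0.01 ]
[ 0.473 -0.177]
[ 0.536 -0.208]
```

Request:
{"method": "carry_out", "body": {"rows": [[0.3, -1.5, 3, 0, -0.1], [0.3, -3, 6, 0, -0.2], [0.3, -5, 9, 0, -0.3], [0.3, -5.3, 12.3, 0, -0.42], [0.3, -5.3, 12.3, 0, -0.54], [0.3, -5.3, 12.3, 0, -0.66], [0.3, -5.3, 12.3, 0, -0.78], [0.3, -5.3, 12.3, -2, -0.8], [0.3, -5.3, 12.3, -5, -0.8], [0.3, -5.3, 12.3, -8, -0.8], [0.3, -5.3, 12.3, -10, -0.8], [0.3, -5.3, 12.3, -10.5, -0.8], [0.3, -5.3, 12.3, -10.5, -0.8], [0.3, -5.3, 12.3, -10.5, -0.8]], "squeeze": 22}}

```text
time_s: 6.97
ee_pos: [0.4743, -0.1765, 0.0937]
tcp_rot: [-0.95, 1.544, -1.538]
ft_force: [0.5, -0.3, -6.5]
width: 0.0435
```

```bash
python3 - <<'E'
from h import *
s,c=snap('wrist','w8.png');print(s['ee_pos'],s['ft_force'],s['wrist_torque'],s['width'],Rotation.from_rotvec(s['tcp_rot']).as_matrix()[:,2].round(3))
E
```

```text
[ 0.47433723 -0.17648626  0.09366533] [ 0.54917367 -0.25567066 -6.48917935] [ 0.01212749  0.04250166 -0.00883046] 0.04353787332134742 [ 0.895 -0.447 -0.001]
```

View pics/w8.png

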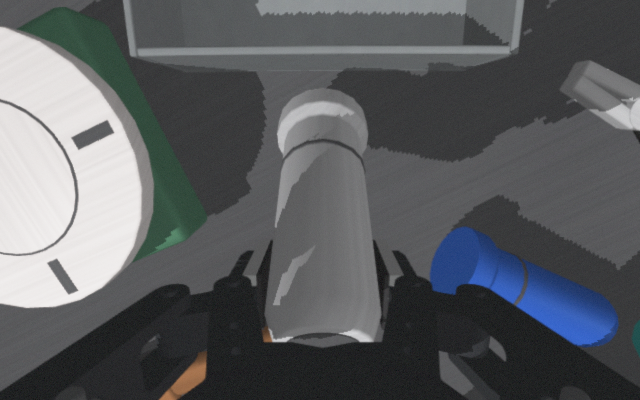

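Request:
{"method": "carry_out", "body": {"rows": [[0.3, 0.7, -0.35, 0, 0], [0.3, 1.3, -0.65, 0.1, 0], [0.3, 1.9, -0.95, 0.5, 0], [0.3, 2.4, -1.2, 0.9, 0], [0.3, 2.9, -1.45, 1.2, 0], [0.3, 3.4, -1.7, 1.5, 0], [0.3, 3.9, -1.95, 1.8, 0], [0.3, 4.4, -2.2, 2, 0], [0.3, 4.9, -2.45, 2.2, 0], [0.3, 5.4, -2.7, 2.4, 0], [0.3, 5.6, -2.8, 2.5, 0], [0.3, 5.6, -2.8, 2.5, 0], [0.3, 5.6, -2.8, 2.5, 0]]}}

```text
time_s: 8.1
ee_pos: [0.532, -0.2054, 0.1195]
tcp_rot: [-0.948, 1.54, -1.541]
ft_force: [0.0, 0.3, -5.0]
width: 0.0437
```

```bash
python3 - <<'E'
from h import *
s,c=snap('wrist','w9.png');print(s['ee_pos'],s['ft_force'],s['wrist_torque'],s['width'],Rotation.from_rotvec(s['tcp_rot']).as_matrix()[:,2].round(3))
E
```

```text
[ 0.5319968  -0.20539574  0.11946911] [ 0.01873777  0.27321372 -5.03069616] [0.10889419 0.05001459 0.00979873] 0.043679572631880936 [ 0.895 -0.447  0.003]
```

View pics/w9.png

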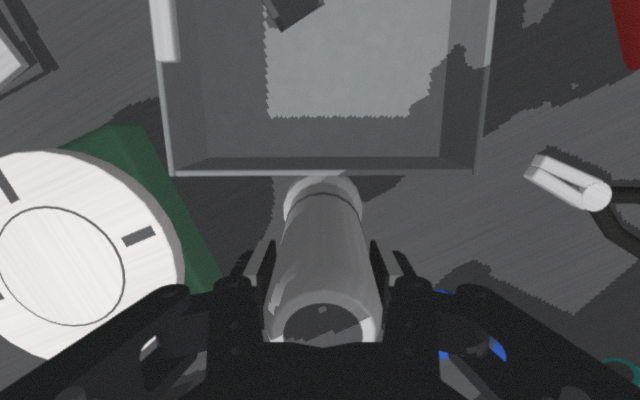

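```bash
cat >> h.py <<'E'
def overlay(fn,out,ths,sg=.105,back=.024,dz=0):
    d=load(fn); im=cv2.imread('pics/'+fn); Rm=Rotation.from_rotvec(d['rot']).as_matrix()
    cols=[(0,0,255),(0,255,255),(255,0,255),(0,255,0)]
    for th,c in zip(ths,cols):
        a=np.radians(th); t=np.linspace(0,2*np.pi,60)
        ax=np.array([0,-np.cos(a),-np.sin(a)]); e=np.array([1,0,0]);g=np.cross(ax,e); G=np.array([0,-back,dz])
        for s,r in [(0,.027),(.015,.027),(.13,.018)]:
            X=G+(s-sg)*ax+r*(np.cos(t)[:,None]*e+np.sin(t)[:,None]*g); X=(Rm@X.T).T+d['ee']
            cv2.polylines(im,[np.round(proj(d,X)).astype(int)],True,c,1)
    cv2.imwrite('pics/'+out,im)
E
python3 - <<'E'
from h import *
overlay('w8.png','o8.png',[35]); overlay('w9.png','o9.png',[0,10,20])
a=cv2.imread('pics/o8.png')[50:400,170:470];b=cv2.imread('pics/o9.png')[50:400,170:470]
cv2.imwrite('pics/o.png',cv2.resize(np.hstack([a,b]),(800,466)))
E
```

```text
(no output)
```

View pics/o.png

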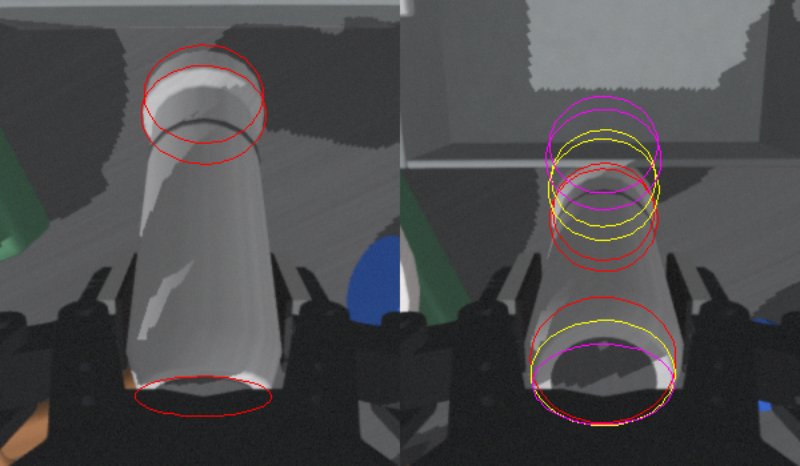

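Request:
{"method": "carry_out", "body": {"rows": [[0.3, 0.2, -0.1, 0.1, 0], [0.3, 0.35, -0.18, 0.1, 0], [0.3, 0.35, -0.18, 0.1, 0], [0.3, 0.35, -0.18, 0.1, 0], [0.3, -0.4, 0.2, 0.2, 0], [0.3, -1.2, 0.6, 0.3, 0], [0.3, -2, 1, 2, 0], [0.3, -2, 1, 4, 0], [0.3, -2, 1, 6, 0], [0.3, -1, 4, 8, 0], [0.3, 1, 8, 8.5, 0], [0.3, 3, 12, 8.5, 0], [0.3, 4.5, 15.5, 8.5, 0], [0.3, 4.95, 16.9, 8.5, 0], [0.3, 4.95, 16.9, 8.5, 0], [0.3, 4.95, 16.9, 8.5, 0], [0.3, 4.95, 16.9, 8.5, 0]]}}

```text
time_s: 9.57
ee_pos: [0.5807, -0.0367, 0.2044]
tcp_rot: [-0.949, 1.539, -1.541]
ft_force: [0.8, 0.1, -6.0]
width: 0.0432
```

```bash
python3 - <<'E'
from h import *
s,c=snap('wrist','w10.png');print(s['ee_pos'],s['ft_force'],s['wrist_torque'],s['width'],Rotation.from_rotvec(s['tcp_rot']).as_matrix()[:,2].round(3))
overlay('w10.png','o10.png',[0,5])
s,c=snap('scene','s10.png'); crop('s10.png',240,80,400,260,4,'s10a.png')
E
```

```text
[ 0.58067718 -0.03667712  0.20438942] [ 0.77967881  0.11032962 -5.97279447] [-0.05222579  0.00936173 -0.00937517] 0.04319678610703242 [ 0.895 -0.446  0.003]
```

View pics/o10.png

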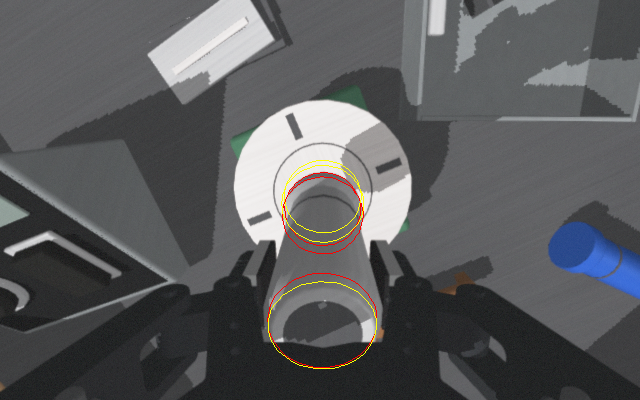

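View pics/s10a.png

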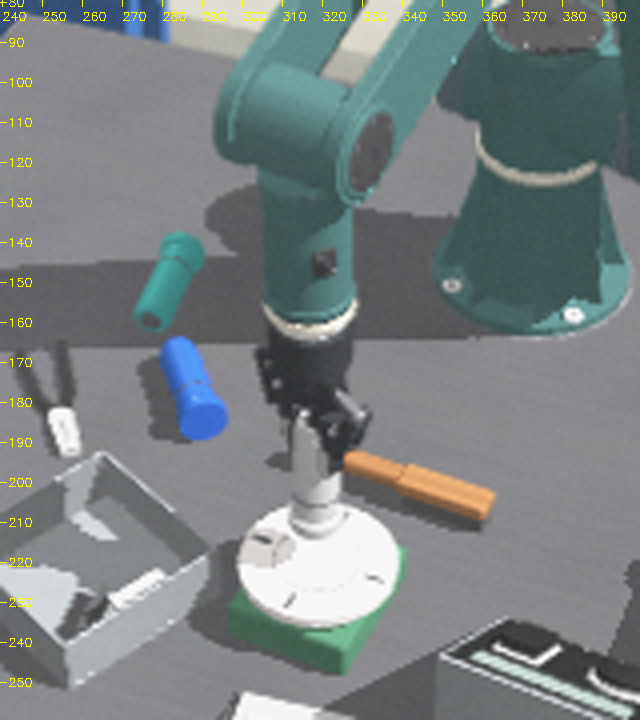

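Request:
{"method": "carry_out", "body": {"rows": [[0.3, 0.08, 0.05, -1.2, 0], [0.3, 0.08, 0.05, -2.4, 0], [0.3, 0.08, 0.05, -3.6, 0], [0.3, 0.08, 0.05, -4.2, 0], [0.3, 0.08, 0.05, -4.2, 0], [0.3, 0.08, 0.05, -4.2, 0]]}}

```text
time_s: 10.17
ee_pos: [0.5813, -0.0376, 0.1624]
tcp_rot: [-0.948, 1.542, -1.542]
ft_force: [-0.0, 0.0, -5.3]
width: 0.0435
```

```bash
python3 - <<'E'
from h import *
s,c=snap('wrist','w11.png');print(s['ee_pos'],s['ft_force'],s['wrist_torque'],s['width'])
overlay('w11.png','o11.png',[0])
E
```

```text
[ 0.58129877 -0.03757738  0.16239907] [-0.00648779  0.03767633 -5.25917473] [-0.0665991  -0.00151242  0.02386209] 0.04346804007008482
```

View pics/o11.png

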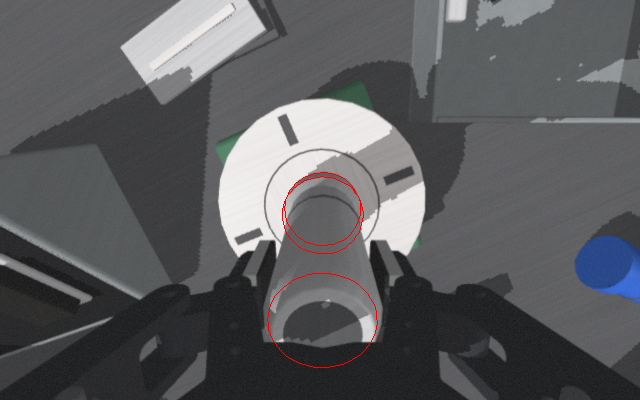

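Request:
{"method": "carry_out", "body": {"rows": [[0.3, 0, 0.12, -0.3, 0], [0.3, 0, 0.12, -0.6, 0], [0.3, 0, 0.12, -0.8, 0], [0.3, 0, 0.12, -0.8, 0], [0.3, 0, 0.12, -0.8, 0]]}}

```text
time_s: 10.63
ee_pos: [0.5817, -0.0362, 0.1548]
tcp_rot: [-0.947, 1.541, -1.543]
ft_force: [0.1, 0.5, -6.7]
width: 0.0428
```

Request:
{"method": "carry_out", "body": {"rows": [[0.3, 0, 0, -0.1, 0], [0.3, 0, 0, -0.2, 0], [0.3, 0, 0, -0.2, 0]]}}

```text
time_s: 10.88
ee_pos: [0.5821, -0.0362, 0.1532]
tcp_rot: [-0.947, 1.54, -1.543]
ft_force: [-0.8, -0.5, -1.9]
width: 0.0434
```

Request:
{"method": "carry_out", "body": {"rows": [[0.3, 0, 0, -0.1, 0], [0.3, 0, 0, -0.2, 0], [0.3, 0, 0, -0.2, 0]]}}

```text
time_s: 11.13
ee_pos: [0.5835, -0.0368, 0.1527]
tcp_rot: [-0.945, 1.537, -1.544]
ft_force: [-0.7, -2.0, 4.9]
width: 0.0432
```

```bash
python3 - <<'E'
from h import *
s,c=snap('wrist','w12.png');print(s['ee_pos'],s['ft_force'],s['wrist_torque'],s['width'])
crop('w12.png',180,80,460,360,2,'w12a.png')
E
```

```text
[ 0.58347156 -0.03679418  0.15271363] [-0.72113153 -2.02147041  4.9110348 ] [-0.1600042   0.36226524  0.02099219] 0.04317618149760307
```

View pics/w12a.png

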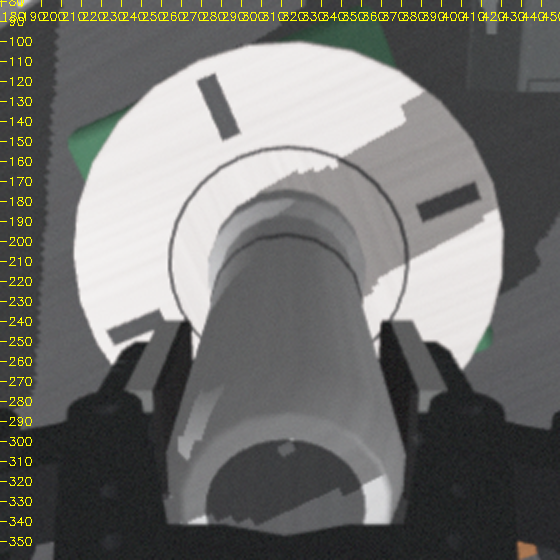

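Request:
{"method": "carry_out", "body": {"rows": [[0.3, -0.05, 0, 0.1, 0], [0.3, -0.1, 0, 0.1, 0], [0.52, -0.1, 0, 0.1, 0], [0.56, -0.1, 0, 0.1, 0], [0.6, -0.1, 0, 0.1, 0], [0.7, -0.1, 0, 0.1, 0], [0.85, -0.1, 0, 0.1, 0], [1, -0.1, 0, 0.1, 0], [1, -0.1, 0, 0.1, 0], [1, -0.1, 0, 0.1, 0], [1, -0.1, 0, 0.1, 0]]}}

```text
time_s: 12.1
ee_pos: [0.5824, -0.0368, 0.1537]
tcp_rot: [-0.945, 1.537, -1.544]
ft_force: [-0.4, 0.1, -0.1]
width: 0.0852
```

```bash
python3 - <<'E'
from h import *
s,c=snap('wrist','w13.png');print(s['ee_pos'],s['ft_force'],s['wrist_torque'],s['width'])
E
```

```text
[ 0.5824445  -0.0367675   0.15367157] [-0.3530677   0.14306745 -0.06494863] [-0.02714074  0.00033668  0.02017178] 0.08516136320323048
```

View pics/w13.png

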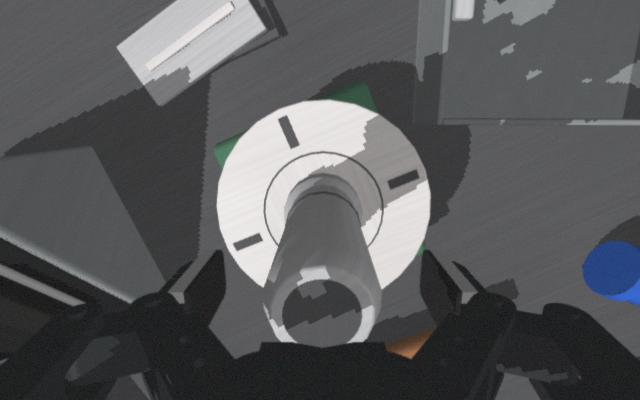

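Request:
{"method": "carry_out", "body": {"rows": [[1, 0, 0, 2, 0], [1, 0, 0, 5, 0], [1, 0, 0, 9, 0], [1, 0, 0, 13, 0], [1, 0, 0, 16, 0], [1, 0, 0, 17, 0], [0.5, 0, 4, 17, 0.1], [0, -2, 8, 17, 0.2], [0, -3, 12, 17, 0.3], [0, -4, 16, 17, 0.35], [0, -4, 20, 17, 0.35], [0, -4, 24, 17, 0.35], [0, -4, 28, 17, 0.35], [0, -4, 28, 17, 0.35], [0, -4, 28, 17, 0.35], [0, -4, 28, 17, 0.35], [0, -4, 28, 17, 0.35]]}}

```text
time_s: 13.57
ee_pos: [0.5423, 0.242, 0.3232]
tcp_rot: [-1.145, 1.29, -1.295]
ft_force: [-0.2, 0.1, -0.5]
width: -0.0001
```

```bash
python3 - <<'E'
from h import *
s,c=snap('wrist','w14.png');print(s['ee_pos'],s['ft_force'],s['width'],np.abs(s['qvel']).max(),Rotation.from_rotvec(s['tcp_rot']).as_matrix()[:,2].round(3))
snap('top','t14.png');snap('scene','s14.png')
crop('t14.png',240,110,340,200,4,'t14a.png')
crop('s14.png',260,150,360,260,4,'s14a.png')
E
```

```text
[0.54233975 0.24204368 0.32320997] [-0.2162109   0.08229705 -0.50797674] -0.00010191331017791928 0.013668593417887015 [ 0.993 -0.115  0.006]
```

View pics/w14.png

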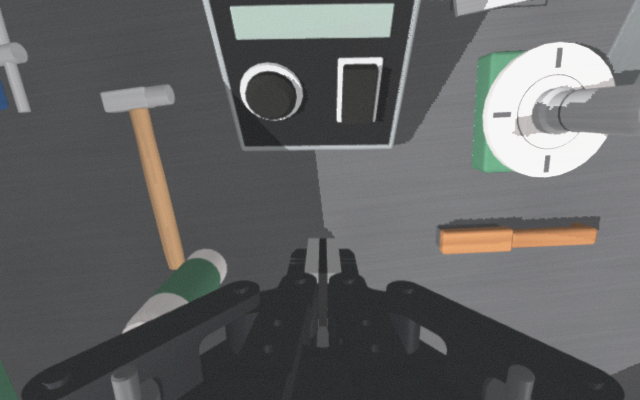

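View pics/t14a.png

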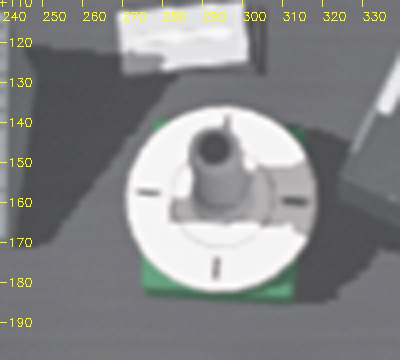

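View pics/s14a.png

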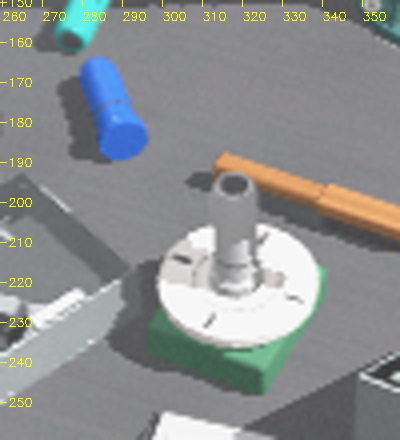

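```bash
python3 - <<'E'
from h import *
crop('w14.png',200,0,430,165,3,'w14a.png')
T=load('t14.png'); print(proj(T,np.array([[.5815,-.0362,.2],[.5815,-.0362,.07]])))
E
```

```text
[[292.75479858 146.99214297]
 [294.78286966 158.74268774]]
```

View pics/w14a.png

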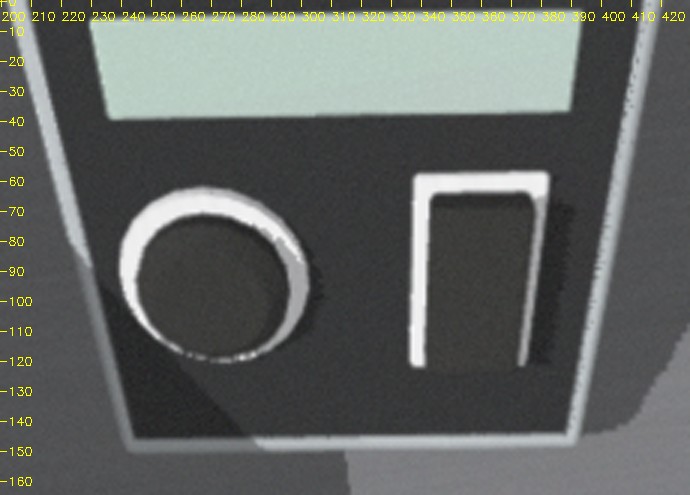

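```bash
python3 - <<'E'
from h import *
np.set_printoptions(precision=4,suppress=True)
W=load('w14.png');T=load('top0.png')
l=atz(W,(242.8,149.5),.035);r=atz(W,(391.8,146.8),.035);print(l,r,np.linalg.norm(l-r))
e=(r-l)/np.linalg.norm(r-l); f=np.cross([0,0,1],e); print('fwd',f,np.degrees(np.arctan2(f[1],f[0])))
a=np.arctan2(.112,.16);print(np.degrees(a)); n=-np.sin(a)*f+np.cos(a)*np.array([0,0,1]);print('n',n)
for nm,p in [('key',(270.7,95.2)),('bar',(200+479.5/3-.5,281/3-.5))]:
    C,v=ray(W,p); q=l+.018*n; X=C+v*((q-C)@n)/(v@n); print(nm,X,(X-l)@e,(X-l)@f,'cam depth',(W['R']@X+W['t'])[2],proj(T,X))
    if nm=='key': K=X
print('diff',X-K,np.linalg.norm(X-K))
E
```

```text
[0.5768 0.3438 0.035 ] [0.558  0.1494 0.035 ] 0.1953206692284742
fwd [ 0.9953 -0.0965  0.    ] -5.537810283744722
34.99202019855867
n [-0.5708  0.0553  0.8192]
key [0.6349 0.2873 0.1013] 0.05072072715313208 0.06327346748690693 cam depth 0.34764629878819786 [[196.17   140.8156]]
bar [0.6261 0.1932 0.1015] 0.14523306437327857 0.06356224241528077 cam depth 0.34663011026261725 [[224.5281 143.2242]]
diff [-0.0088 -0.0941  0.0002] 0.09451299455283374
```

```bash
python3 - <<'E'
from h import *
np.set_printoptions(precision=4,suppress=True)
W=load('w14.png')
l=atz(W,(242.8,149.5),.035);r=atz(W,(391.8,146.8),.035)
# rescale to 200 wide about middle
m=(l+r)/2; e=(r-l)/np.linalg.norm(r-l); f=np.cross([0,0,1],e); a=np.radians(35); n=-np.sin(a)*f+np.cos(a)*np.array([0,0,1]); up=np.cos(a)*f+np.sin(a)*np.array([0,0,1])
def hit(p,h):
    C,v=ray(W,p); q=m+h*n; X=C+v*((q-C)@n)/(v@n); return X,np.array([(X-m)@e,(X-m)@up])
for p,h in [((270.7,89.2),.002),((270.7,95.2),.009),((270.7,95.2),.018)]: print(h,*hit(p,h))
im=cv2.imread('pics/w14.png'); im=cv2.resize(im[0:165,200:430],None,fx=3,fy=3,interpolation=cv2.INTER_CUBIC)
t=np.linspace(0,2*np.pi,80)
X0,uv=hit((270.7,95.2),.009)
B=m+uv[0]*e+uv[1]*up
for h,R,c in [(0,.033,(0,0,255)),(0,.028,(0,255,255)),(.010,.028,(255,0,255)),(.018,.021,(0,255,0))]:
    P=B+h*n+R*(np.cos(t)[:,None]*e+np.sin(t)[:,None]*up); q=(proj(W,P)-[200,0]+.5)*3
    cv2.polylines(im,[np.round(q).astype(int)],True,c,1)
for s in (-.1,.1):
    q=(proj(W,np.array([m+s*e,m+s*e+up*.195]))-[200,0]+.5)*3; cv2.polylines(im,[np.round(q).astype(int)],False,(0,0,255),1)
cv2.imwrite('pics/w14o.png',im); print('top at',B+.018*n)
E
```

```text
0.002 [0.6423 0.2884 0.0868] [-0.0488  0.0875]
0.009 [0.6357 0.2888 0.0907] [-0.0486  0.0843]
0.018 [0.6349 0.2873 0.1013] [-0.0469  0.0898]
top at [0.6306 0.2893 0.0981]
```

View pics/w14o.png

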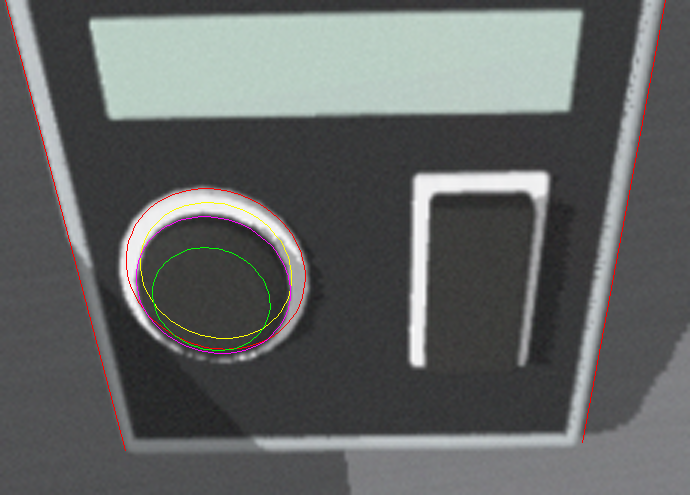

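```bash
python3 - <<'E'
from h import *
W=load('w14.png');T=load('top0.png')
print(atz(T,(138,207),.185),atz(W,(210,265),0.0),atz(W,(150,305),.185))
E
```

```text
[0.40133383 0.4275462  0.185     ] [0.40377989 0.43545266 0.        ] [0.44876292 0.42331201 0.185     ]
```

Request:
{"method": "carry_out", "body": {"rows": [[0, 3, 2, -2, 0], [0, 6.3, 4.9, -4, 0], [0, 6.3, 4.9, -8, 0], [0, 6.3, 4.9, -12, 0], [0, 6.3, 4.9, -16, 0], [0, 6.3, 4.9, -18, 0], [0, 6.3, 4.9, -18, 0], [0, 6.3, 4.9, -18, 0], [0, 6.3, 4.9, -18, 0]]}}

```text
time_s: 14.47
ee_pos: [0.6073, 0.2908, 0.1457]
tcp_rot: [-1.141, 1.29, -1.296]
ft_force: [0.8, -0.3, 0.6]
width: -0.0
```

```bash
python3 - <<'E'
from h import *
s,c=snap('wrist','w15.png');print(s['ee_pos'],s['ft_force'],s['width'],np.abs(s['qvel']).max())
E
```

```text
[0.60729642 0.29080311 0.14569107] [ 0.78350003 -0.28531802  0.63391425] -1.57055414859585e-05 0.020086728888448088
```

View pics/w15.png

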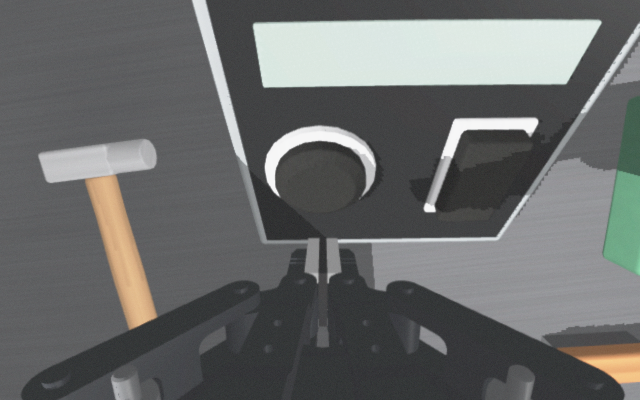

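Request:
{"method": "carry_out", "body": {"rows": [[0, 0.3, 0, -1.5, 0], [0, 0.7, 0, -3, 0], [0, 0.7, 0, -3.9, 0], [0, 0.7, 0, -3.9, 0], [0, 0.7, 0, -3.9, 0]]}}

```text
time_s: 14.93
ee_pos: [0.6137, 0.2907, 0.106]
tcp_rot: [-1.142, 1.29, -1.296]
ft_force: [0.5, 0.4, 0.3]
width: -0.0
```

```bash
python3 - <<'E'
from h import *
s,c=snap('wrist','w16.png');print(s['ee_pos'],s['ft_force'],s['width'],np.abs(s['qvel']).max())
E
```

```text
[0.61369056 0.29071547 0.10595382] [0.46505328 0.35569302 0.3312294 ] -4.6073681718328114e-05 0.017526010964803322
```

View pics/w16.png

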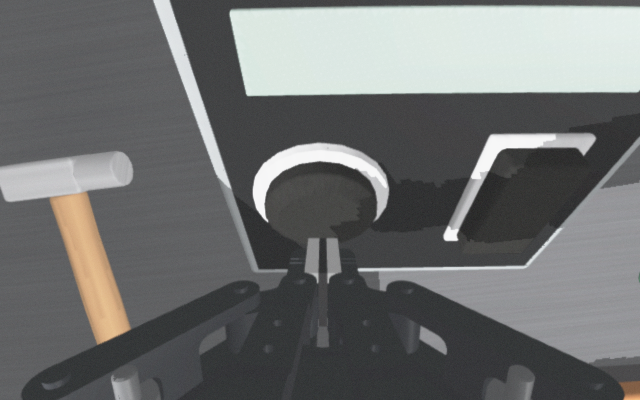

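```bash
python3 - <<'E'
from h import *
W=load('w16.png'); Rm=Rotation.from_rotvec(W['rot']).as_matrix()
im=cv2.imread('pics/w16.png')
n=np.array([-.571,.055,.819]);e=np.array([-.0965,-.9953,0]);up=np.cross(n,e)
t=np.linspace(0,2*np.pi,80);K=np.array([.6306,.2893,.0981]);B=K-.018*n
for h,R,c in [(0,.033,(0,0,255)),(.010,.028,(255,0,255)),(.018,.021,(0,255,0))]:
    P=B+h*n+R*(np.cos(t)[:,None]*e+np.sin(t)[:,None]*up); cv2.polylines(im,[np.round(proj(W,P)).astype(int)],True,c,1)
for zz,c in [(0,(0,255,255)),(.011,(255,255,0))]:
    X=W['ee']+Rm@np.array([0,0,zz]); q=proj(W,X)[0]; print(q, np.dot(X-K,n), np.dot(X-K,up)); cv2.circle(im,tuple(np.round(q).astype(int)),3,c,-1)
cv2.imwrite('pics/o16.png',cv2.resize(im[100:360,180:480],None,fx=2.5,fy=2.2))
E
```

```text
[321.47830726 258.34928021] 0.016165417935921883 -0.00939047088148284
[321.4791676  236.58712126] 0.009933748557139474 -0.00033028310065783456
```

View pics/o16.png

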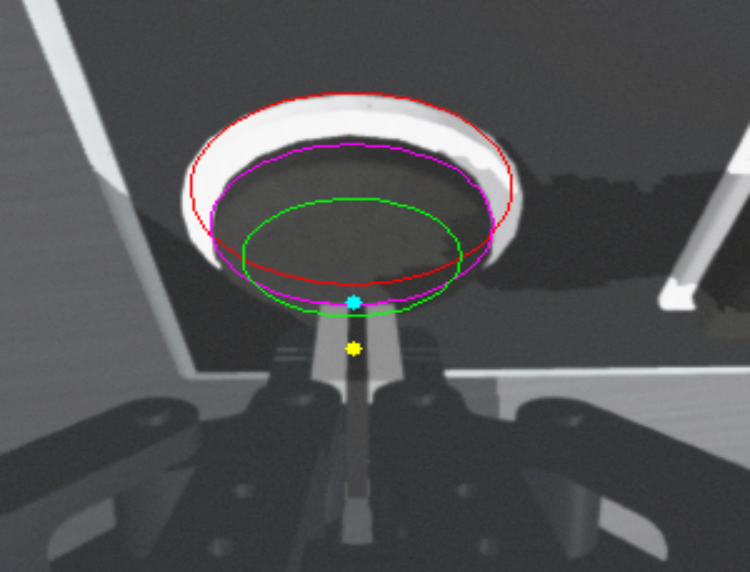

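Request:
{"method": "carry_out", "body": {"rows": [[0, 0.2, 0, -0.3, 0], [0, 0.4, 0, -0.57, 0], [0, 0.4, 0, -0.57, 0], [0, 0.4, 0, -0.57, 0]]}}

```text
time_s: 15.32
ee_pos: [0.6184, 0.291, 0.101]
tcp_rot: [-1.141, 1.289, -1.296]
ft_force: [-0.8, 0.1, 0.5]
width: 0.0001
```

Request:
{"method": "carry_out", "body": {"rows": [[0, 0.06, 0, -0.08, 0], [0, 0.06, 0, -0.08, 0], [0, 0.06, 0, -0.08, 0]]}}

```text
time_s: 15.57
ee_pos: [0.619, 0.291, 0.1003]
tcp_rot: [-1.14, 1.289, -1.296]
ft_force: [0.0, 0.5, 0.7]
width: 0.0002
```

Request:
{"method": "carry_out", "body": {"rows": [[0, 0.06, 0, -0.08, 0], [0, 0.06, 0, -0.08, 0], [0, 0.06, 0, -0.08, 0]]}}

```text
time_s: 15.82
ee_pos: [0.6197, 0.291, 0.0996]
tcp_rot: [-1.14, 1.289, -1.296]
ft_force: [-0.4, -0.1, -0.3]
width: -0.0
```

Request:
{"method": "carry_out", "body": {"rows": [[0, 0.05, 0, -0.09, 0], [0, 0.05, 0, -0.09, 0], [0, 0.05, 0, -0.09, 0]]}}

```text
time_s: 16.07
ee_pos: [0.6202, 0.291, 0.0986]
tcp_rot: [-1.14, 1.289, -1.296]
ft_force: [0.9, 0.4, 1.7]
width: 0.0
```

Request:
{"method": "carry_out", "body": {"rows": [[0, 0.05, 0, -0.09, 0], [0, 0.05, 0, -0.09, 0], [0, 0.05, 0, -0.09, 0]]}}

```text
time_s: 16.32
ee_pos: [0.6204, 0.291, 0.0981]
tcp_rot: [-1.141, 1.29, -1.296]
ft_force: [-1.8, -0.0, 5.2]
width: -0.0003
```

Request:
{"method": "carry_out", "body": {"rows": [[0, 0.03, 0, -0.04, 0], [0, 0.06, 0, -0.08, 0], [0, 0.08, 0, -0.12, 0], [0, 0.11, -0.01, -0.16, 0], [0, 0.14, -0.01, -0.2, 0], [0, 0.16, -0.02, -0.23, 0], [0, 0.18, -0.02, -0.26, 0], [0, 0.2, -0.02, -0.29, 0]]}}

```text
time_s: 16.98
ee_pos: [0.622, 0.2909, 0.0959]
tcp_rot: [-1.141, 1.29, -1.296]
ft_force: [-3.4, -0.4, 9.2]
width: 0.0003
```

Request:
{"method": "carry_out", "body": {"rows": [[0, 0.06, 0, -0.08, 0], [0, 0.09, -0.01, -0.12, 0], [0, 0.12, -0.01, -0.17, 0], [0, 0.14, -0.01, -0.2, 0], [0, 0.17, -0.01, -0.24, 0], [0, 0.17, -0.01, -0.24, 0]]}}

```text
time_s: 17.48
ee_pos: [0.6238, 0.2907, 0.0934]
tcp_rot: [-1.141, 1.29, -1.296]
ft_force: [-1.0, -0.1, 2.9]
width: -0.0002
```

Request:
{"method": "carry_out", "body": {"rows": [[0, 0, 0, 0, 0], [0, 0, 0, 0, 0], [0, -0.15, 0, 0.2, 0], [0, -0.4, 0, 0.6, 0], [0, -0.9, 0.1, 1.3, 0], [0, -1.7, 0.1, 2.5, 0], [0, -2, 0.1, 5, 0], [0, -2.5, 0.1, 9, 0], [0, -3, 0.1, 13, 0], [0, -4, 0, 17, 0], [0, -6, -3, 20, 0], [0, -8, -4.5, 22, 0], [0, -8, -4.5, 22, 0], [0, -8, -4.5, 22, 0], [0, -8, -4.5, 22, 0]]}}

```text
time_s: 18.73
ee_pos: [0.5435, 0.2459, 0.3136]
tcp_rot: [-1.14, 1.29, -1.296]
ft_force: [-0.3, 0.5, -0.6]
width: 0.0001
```

```bash
python3 - <<'E'
from h import *
s,c=snap('wrist','w17.png');print(s['time_s'],s['ee_pos'],s['ft_force'],np.abs(s['qvel']).max())
snap('scene','s17.png');snap('top','t17.png'); crop('t17.png',170,90,340,200,4,'t17a.png')
E
```

```text
18.7333 [0.54349908 0.24586359 0.31357569] [-0.30111866  0.49033189 -0.5865174 ] 0.03690147328947971
```

View pics/w17.png

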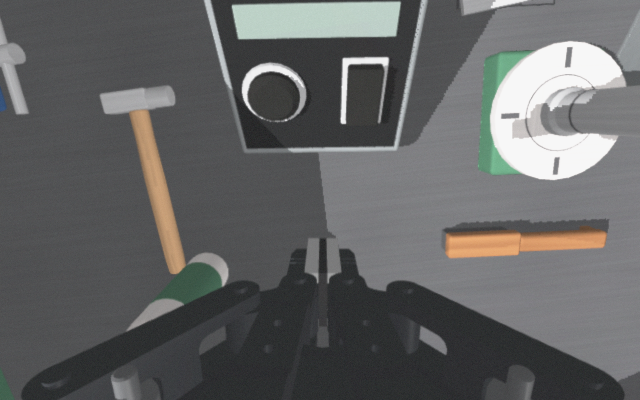

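View pics/t17a.png

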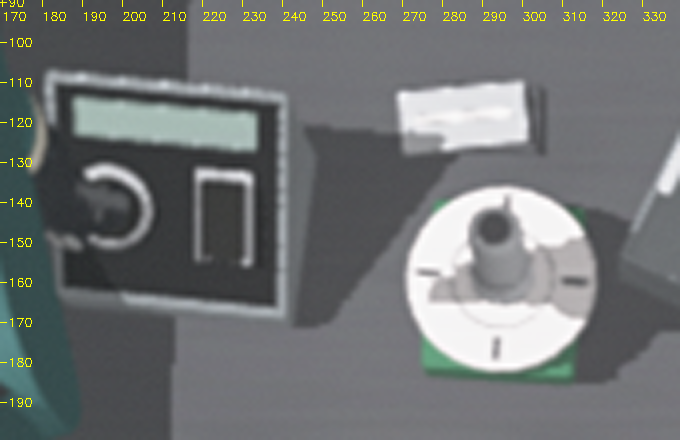

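```bash
python3 -c "
from bench import manip
print(manip.finish_job())"
```

```text
the job is handed in; nothing more can be done
None
```

I freed the fitting, stood it in the scribed circle on the round table, clicked the round key and handed the job in at about 19 s of the 64 s. Handing in gave no verdict.

- **Fitting:** I lifted it out of the bin at a light grip. It kept its 35° lean in the gripper, so I pushed its foot against the outside of the bin's wall until it stood upright. I then lowered it until I felt it touch the table, and let go. After the release, and again at the end, the pictures show it standing. Its upper end appeared within about 1 pixel (roughly 3 mm) of where it should be for standing upright at the table's centre.
- **Round key:** The force rose to 9.5 N, then fell to about 3 N at roughly 5 to 6 mm by the arm's position. I held it there for about 0.2 s and backed off. That is past the click and short of the 8 mm limit. The last wrist picture shows both keys looking as they did before, and the tool touching nothing.
- **Bystanders:** The last pictures show no change in the brush, plates, hammer or spray can. I did not measure how far any bystander may have moved, nor look again at the pliers, the screwdriver and the offcut.
- **Disagreement:** The scene camera placed things about 10 mm off from the top and wrist cameras, which agreed to a few mm. I used the wrist camera, checked against the top one.

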